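Open the drying hood and hang the rinsed cup over its peg

TASK

Swing the hood of the drying station up past the point where its spring flips over, so that it stays wide open by itself once you let go. Then take the rinsed steel cup from its draining stand and put it upside down over the peg on the station's plate, rim flat on the plate; lower it there, do not drop it. Leave the hood open and do not disturb the jar, the reel and the tweezers.

Things in the scene. Friction and masses are not known exactly. Their poses are not given: they have to be found in the camera images.
- station: Drying station, fixed: black box 280 (x) x 300 (y) x 50 mm high; on it a pale metal plate, upper face 54 mm above the table. Origin: centre of its underside; x points from its front (buttons, hood handle) to its back (hinge), z up. A blue peg, 24 mm in diameter and 40 mm high with a bevelled top, stands on the plate 30 mm in front of the origin.
- hood (a joint): Hood angle: 0 closed, grows as its front is lifted, stop at 1.5 rad (wide open). An over-centre spring pulls it shut below about 1.0 rad and throws it open above; let go short of that and it falls shut. Lifting at the handle takes about 4 N at first, ever less as it rises. Cream sheet shell with clear roof, 180 mm deep, 206 wide, 100 high, 3 mm walls, 0.45 kg, open below and behind.
- hood_handle (a point): Middle of the hood's handle, a round steel bar 10 mm in diameter and 110 mm long, parallel to the station's y axis, its centre line 45 mm in front of the hood's front panel. Hood closed: 225 mm in front of and 75 mm above the hinge line, i.e. 125 mm above the table, 25 mm below the hood's roof. It turns with the hood.
- hood_hinge (a point): Middle of the hood's hinge line (along the station's y axis), 100 mm behind the station's origin, 50 mm above the table. With the hood at 1.5 rad its front panel juts level over the plate, from 23 to 112 mm in front of this line and 237 mm above the table, handle on top; its side walls reach 100 mm in front of the line, 200 mm apart. A steel spring strut sits outside its +y wall near the hinge.
- peg_foot (a point): Foot of the blue peg: point on the peg's axis at the plate's upper face, 54 mm above the table. Axes as the station's.
- rack: Draining stand, fixed: blue foot 130 (x) x 75 (y) mm, two sloping steel wires carry the cup. Origin: centre of its underside; x points away from the side to which the cup's mouth looks. The cup's middle lies 85 mm above the origin; a cross wire stops its rim at the low end. The wires are under the cup, within 20 mm of its centre plane, its flanks are free.
- cup: Rinsed steel cup, straight tube closed at one end: 60 mm outside diameter, 80 mm long, wall and base 3 mm, about 0.11 kg. Origin: centre of the outside of its closed base; z runs along it to the open mouth. At the start it lies on the rack, mouth to the rack's -x side, 40 degrees below level. Put away, its z points straight down and its origin is 134 mm above the table.
- cup_middle (a point): Point on the cup's axis halfway along it, 40 mm from base and from rim; axes as the cup's.
- flux_jar: Amber jar with black cap, 48 mm in diameter, 60 mm high, loose on the table; leave alone. Origin: centre of its underside.
- solder_reel: Blue reel, 52 mm in diameter, 35 mm high, loose on the table; leave alone. Origin: centre of its underside.
- tweezers: Green tweezers, 120 x 12 x 8 mm, lying loose on the station's side ledge beside the hood, 50 mm above the table; leave alone. Origin: near the middle of the underside, x along them.
There are look-alikes about, which are no part of the job. Leave any brown or pink look-alike of the cup alone.

How it is judged:
By the outcome, as a careful person would: the job done as asked, in the order asked, and still so for the second after the job is handed in, with the robot touching nothing.
It also fails if it takes over 66 s, if anything falls off the work surface, if the arm or the gripper's body presses on something with over 40 N, if the wrist force passes 120 N, or if a joint passes its speed limit or range.

ROBOT

A 6-joint arm with a two-finger parallel gripper is mounted at the origin on the work surface. World frame = base frame: x ahead of the robot, y to its left, z up, the work surface at z = 0. Lengths are in m, angles in degrees, forces in N, time in s.
With the tool pointing down it reaches from about 0.35 to 0.875 m from the base axis. Payload 4.2 kg.
Tool frame: the origin (TCP) lies midway between the tips of the shut fingers; the grasp point (between the pads) lies 19 mm behind it; z points along the fingers, y is the line along which they close (so a half turn about z gives the same grasp; the last joint's range is limited). The gripper opens to 87 mm and grips with 3 to 60 N. Pads are 19 mm wide; open, the fingers measure 117 mm over their backs; the gripper's body (75 mm by 190 mm) begins 51 mm behind the grasp point.
Start: joints at [80.993, 22.042, 0.453, 0, -68.411, -14.817], TCP at [0.252, 0.572, 0.223] pointing down, gripper open.
Joint ranges: [-179.83, 179.83], [-69.29, 118.12], [-61.27, 80.66], [-181.25, 117.63], [-171.15, -9.14], [-177.46, 177.46]. Speed limits (degrees/s): [159.86, 159.86, 180, 180, 180, 180].

INTERFACE

Orientations are given as a 3x3 rotation matrix whose columns are the frame's x, y, z axes.
In Python, from station import r, cams gives the robot as it stands.
- The arm moves only by the tool play_rows, never from a script. Its argument "commands" is text: rows parted by semicolons, each of 6 numbers parted by spaces: the shift along the world's x, y, z normalised to -1 to 1, where 1 is 30 mm, then the turn, a rotation vector about the world's x, y, z normalised to -1 to 1, where 1 is 0.15 rad. A call has 1 to 20 rows; each row shifts and turns the commanded pose from where the row before left it; what a row does not reach is not made up. A row lasts 1/10 s, in which the tool goes at most 50 mm and 8.59 degrees, less where a joint would pass 70% of its speed; a pose out of reach is approached as far as the arm can. A call with a number of a shift or a turn outside -1 to 1 is refused whole. A call with a gripper value outside its range is refused whole. "grip" is the finger opening in mm, from 0 to 87, set as the call begins (left out, the last holds). The fingers move at their own pace and stop on an object; the grip force is fixed at half the most. Time passes only in rows, so rows that do not move let the fingers close. It gives the time, the measured TCP pose, the force, the opening and the grip force at its end, in the units of the state.
- r.sense(): the state, without advancing time (a new reading comes with each control period).
- cams.capture(name): name is "side" or "top"; returns (picture, depth): 384x512x3 uint8, blue, green, red; 384x512 float32, m along the optical axis (not along the pixel's ray), 0 where there is no reading.
- cams.camera_info(name): a dict with "mtx" (3x3 intrinsics, pixels), "R" (3x3) and "t" (3): a world point X has camera coordinates R X + t. Camera axes: x right, y down, z forward; pixel columns grow to the right and rows downward; lengths in m; the calibration is good to about 2 mm. A picture is of the moment at which its call begins. camera_info takes no time and is no camera call.
- r.finish_job(): hands the job in; it is judged then, once.
The state is a dict: "time_s": time; "joints": joint angles; "joint_velocities": joint speeds; "effort": joint torques, N m; "tcp_pos": TCP position; "ee_rot": TCP orientation; "wrist_force": force on the tool from outside, world axes, zero at the start; "moment": the same for the moment, N m; "gripper_width": opening from 0.0 (shut) to 1.0 (fully open); "gripper_force": force on a finger pad.
Only numpy, scipy, OpenCV 4.12 (cv2) and the standard library are available. Lean on these libraries where they do the work, as an engineer would, in place of code of your own. Each camera call takes 0.05 s, during which the arm holds its last target. There are 200 camera calls.

## Working session

There is one attempt and no reset: what is moved stays moved. The work goes in short steps, Python scripts to look and compute and a tool call to move; the robot and the scene stay as the last step left them, time stands still between calls to the robot, and variables do not carry over. Pictures are saved under pics/ and viewed, at most 10 in all, crops included, and the job is handed in when it is done.

Besides the shell and the picture viewer there is one more tool, called after "Emit:" in YAML: its name, and indented under it one key for each argument. play_rows: Moves the arm, as the interface text tells. Scaled input: -1 to 1 covers 30 mm each way for a shift and 0.15 rad each way for a turn. Its arguments: {"type":"object","properties":{"commands":{"type":"string"},"grip":{"type":"number"}},"required":["commands"]}

```bash
ls; mkdir -p pics
cat > h.py <<'E'
import numpy as np, cv2
from station import r, cams
def cap(n):
    im,d=cams.capture(n); ci=cams.camera_info(n)
    return im,d,np.array(ci["mtx"]),np.array(ci["R"]),np.array(ci["t"]).ravel()
def pts(d,K,R,t):
    v,u=np.mgrid[:d.shape[0],:d.shape[1]]
    c=np.stack([(u-K[0,2])/K[0,0]*d,(v-K[1,2])/K[1,1]*d,d],-1)
    return (c-t)@R
E
python3 - <<'E'
from h import *
out=[]
for n in("side","top"):
    im,d,K,R,t=cap(n); np.savez(f"{n}0.npz",im=im,d=d,P=pts(d,K,R,t)); cv2.imwrite(f"pics/{n}0.png",cv2.resize(im,(800,600)))
    print(n,-R.T@t,R[2],K[0,0])
print(r.sense())
E
```

```text
pics
side [ 0.18826387 -0.43119475  0.58248023] [ 0.53476953  0.55643375 -0.63592691] 355.8911818919495
top [ 0.4494129  -0.02595198  0.8983804 ] [ 0.15912008 -0.00269098 -0.98725557] 355.6953134343071
{'time_s': 0.1, 'joints': array([ 8.09957143e+01,  2.20864415e+01,  3.90090983e-01, -2.28053106e-02,
       -6.84115824e+01, -1.48156596e+01]), 'joint_velocities': array([ 0.00614242, -0.13163259,  0.22840903,  0.01666237, -0.02237957,
        0.14454678]), 'effort': array([-8.11763912e-04, -3.91691208e+01,  1.87935233e+01,  4.23188165e+00,
        1.34876234e-02, -7.20123421e-05]), 'tcp_pos': array([0.25220629, 0.57129029, 0.22159155]), 'ee_rot': array([[ 9.14759878e-01, -4.03997437e-01, -6.60368885e-04],
       [-4.03997958e-01, -9.14758110e-01, -1.80261614e-03],
       [ 1.24174507e-04,  1.91574860e-03, -9.99998157e-01]]), 'wrist_force': array([-0.33083047,  0.38739765,  0.03231836]), 'moment': array([-0.01212357,  0.01411686,  0.0339418 ]), 'gripper_force': 0.0, 'gripper_width': 0.9990617244806154}
```

View pics/side0.png

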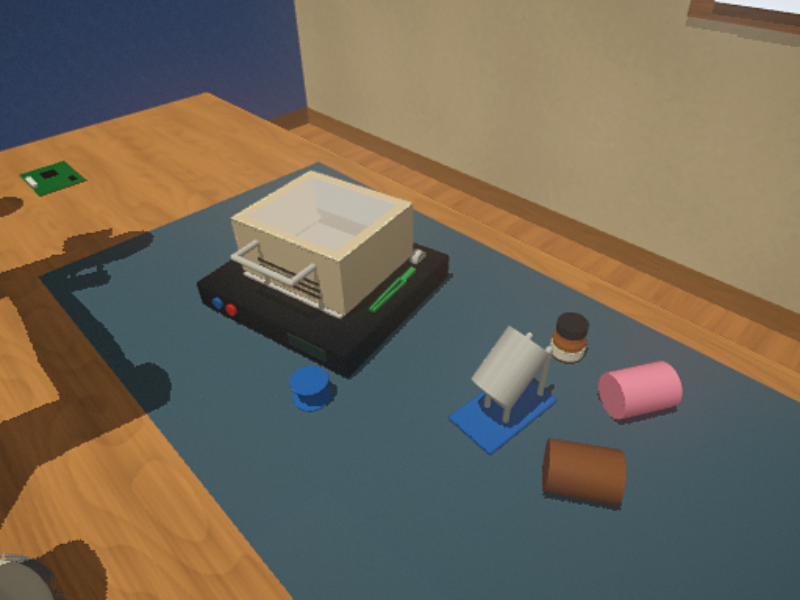

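View pics/top0.png

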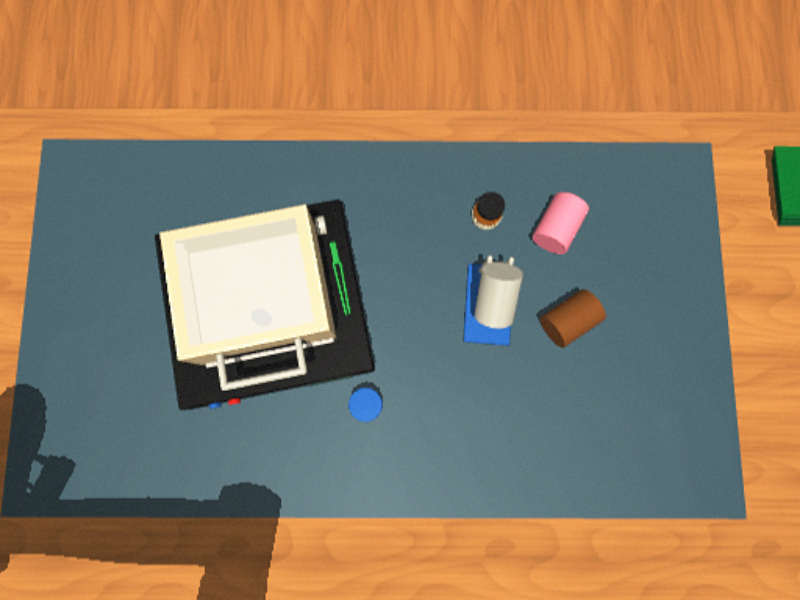

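The side view shows the hood closed with its handle at (275,265). The steel cup is on the rack at (510,365), the pink one at (640,390) and the brown one at (585,472). In the top view the handle is at (262,372), the steel cup at (498,295), pink at (560,222) and brown at (573,318). The steel-grey cup on the blue foot is the target.

Run:
```python
from h import *
T=np.load("top0.npz");S=np.load("side0.npz")
print(cams.camera_info("top")["R"])
for n,D in(("top",T),("side",S)):
    im,P=D["im"].astype(int),D["P"]; ok=D["d"]>0
    hsv=cv2.cvtColor(D["im"],cv2.COLOR_BGR2HSV)
    z=P[...,2]
    # cup: grey, high
    v,u=np.mgrid[:384,:512]
    box=(P[...,1]<-0.0)&(P[...,1]>-.35)&(P[...,0]>.3)&(P[...,0]<.8)
    c=ok&box&(z>.055)&(hsv[...,1]<60)
    print(n,"cup",c.sum(),P[c].mean(0),P[c].min(0),P[c].max(0))
    q=P[c]
    if n=="top": print(cv2.minAreaRect(q[:,:2].astype(np.float32)))
    b=ok&box&(hsv[...,0]>100)&(hsv[...,0]<125)&(hsv[...,1]>170)&(hsv[...,2]>80)&(z<.03)
    q=P[b]; print("rackfoot",b.sum(),q.mean(0),cv2.minAreaRect(q[:,:2].astype(np.float32)))
    k=ok&(P[...,1]>-.05)&(P[...,1]<.5)&(P[...,0]>.3)&(P[...,0]<.9)
    s=k&(hsv[...,2]<60)&(abs(z-.05)<.006)
    q=P[s]; rr=cv2.minAreaRect(q[:,:2].astype(np.float32)); print("st",s.sum(),rr,cv2.boxPoints(rr))
    # handle
    hnd=k&(z>.118)&(z<.14)&(P[...,0]<.5)&(hsv[...,1]<60)
    q=P[hnd]; print("h",hnd.sum(),q.mean(0),q.min(0),q.max(0))
    g=k&(z>.142)&(z<.16); q=P[g]; rr=cv2.minAreaRect(q[:,:2].astype(np.float32)); print("roof",rr,cv2.boxPoints(rr))
im=T["im"]; a=np.hstack([cv2.resize(im[150:235,280:400],None,fx=3.3,fy=3.3),cv2.resize(im[190:275,90:210],None,fx=3.3,fy=3.3)])
cv2.imwrite("pics/c1.png",a)
```

```text
[[ 0.0040503  -0.99998609  0.00337849]
 [-0.98725093 -0.00453626 -0.15910697]
 [ 0.15912008 -0.00269098 -0.98725557]]
top cup 1276 [ 0.62644708 -0.18023142  0.09655274] [ 0.55350269 -0.21496217  0.05593754] [ 0.7721971  -0.1517854   0.13384158]
((0.6624460220336914, -0.18671411275863647), (0.060424916446208954, 0.2192085087299347), 86.63099670410156)
rackfoot 584 [ 0.58094432 -0.16636551  0.00760745] ((0.5248505473136902, -0.12800562381744385), (0.125602126121521, 0.28192946314811707), 54.345672607421875)
st 4300 ((0.5963106155395508, 0.1757141500711441), (0.2792240381240845, 0.29881542921066284), 11.898225784301758) [[4.2889413e-01 2.9312754e-01]
 [4.9050209e-01 7.3204748e-04]
 [7.6372707e-01 5.8300763e-02]
 [7.0211911e-01 3.5069627e-01]]
h 347 [0.47772879 0.15882285 0.12917993] [0.4600204  0.09314322 0.12312743] [0.49883455 0.21428414 0.13432049]
roof ((0.6071534156799316, 0.17874011397361755), (0.1813586950302124, 0.2071336805820465), 11.89661693572998) [[0.49707186 0.26138926]
 [0.5397717  0.05870455]
 [0.71723497 0.09609097]
 [0.67453516 0.29877567]]
side cup 1657 [ 0.61090557 -0.192361    0.09522422] [ 0.55436755 -0.34692868  0.05513496] [ 0.77543176 -0.15558204  0.1338825 ]
rackfoot 874 [ 0.55650423 -0.17083491  0.00749256] ((0.5240694284439087, -0.1274789571762085), (0.09365583956241608, 0.32365068793296814), 40.17537307739258)
st 3239 ((0.5983663201332092, 0.17341528832912445), (0.27782928943634033, 0.299710214138031), 11.72707748413086) [[ 0.43189323  0.29190803]
 [ 0.4928093  -0.00154628]
 [ 0.7648394   0.05492255]
 [ 0.70392334  0.34837687]]
h 260 [0.47962266 0.15298556 0.12774173] [0.46271761 0.09095008 0.12168613] [0.49993694 0.21133756 0.1313637 ]
roof ((0.6101019978523254, 0.1771189123392105), (0.1830824911594391, 0.20898476243019104), 11.561309814453125) [[0.49947608 0.26114488]
 [0.54136    0.05640022]
 [0.7207279  0.09309295]
 [0.678844   0.29783762]]
```

View pics/c1.png

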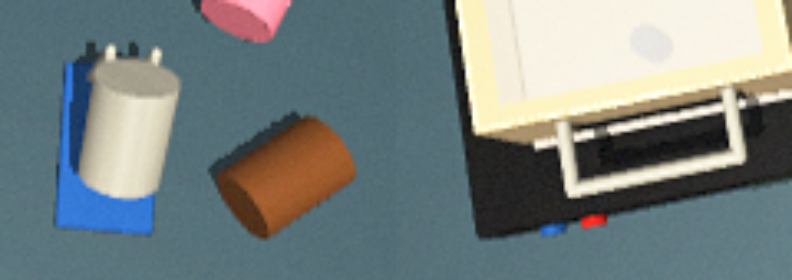

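Emit:
play_rows:
  commands: "0.46 -0.88 0 0 0 -0.395;0.46 -0.88 0 0 0 -0.395;0.46 -0.88 0 0 0 -0.395;0.46 -0.88 0 0 0 -0.395;0.46 -0.88 0 0 0 -0.395;0.46 -0.88 0 0 0 -0.395;0.46 -0.88 0 0 0 -0.395;0.46 -0.88 0 0 0 -0.395;0.46 -0.88 0 0 0 -0.395;0.46 -0.88 0 0 0 -0.395;0.46 -0.88 0 0 0 -0.395;0.46 -0.88 0 0 0 -0.395;0.46 -0.88 0 0 0 -0.395;0.46 -0.88 0 0 0 -0.395;0.46 -0.88 0 0 0 -0.395;0.46 -0.88 0 0 0 -0.395;0 0 0 0 0 0;0 0 0 0 0 0"
  grip: 40

```text
time_s: 1.9
tcp_pos: [0.4731, 0.1488, 0.2221]
ee_rot: [[0.204, -0.979, -0.001], [-0.979, -0.204, -0.0], [0.0, 0.001, -1.0]]
wrist_force: [-0.6, -0.3, -0.8]
gripper_width: 0.458
gripper_force: 0.0
```

Run:
```python
from h import *
s=r.sense(); print(s["tcp_pos"],s["ee_rot"].round(3),s["joints"].round(1),s["gripper_width"]); print([a for a in dir(r) if a[0]!='_'])
# cup axis from initial clouds
for n in("top","side"):
    D=np.load(n+"0.npz");P=D["P"];hsv=cv2.cvtColor(D["im"],cv2.COLOR_BGR2HSV)
    c=(D["d"]>0)&(P[...,1]<-.1)&(P[...,1]>-.26)&(P[...,0]>.5)&(P[...,0]<.69)&(P[...,2]>.05)&(hsv[...,1]<60)
    c=cv2.erode(c.astype(np.uint8),np.ones((3,3)))>0
    q=P[c]; 
    # fit cylinder r=.03 : axis point & yaw, pitch 40deg
    from scipy.optimize import least_squares
    def f(p):
        a=np.array([-np.cos(np.radians(40))*np.cos(p[3]),-np.cos(np.radians(40))*np.sin(p[3]),-np.sin(np.radians(40))])
        w=q-p[:3]; l=w@a; rad=np.linalg.norm(w-np.outer(l,a),axis=1)
        # surface: side or base cap (l=-.04)
        e=np.where(np.abs(rad-.03)<np.abs(l+.04),rad-.03,l+.04)
        return e
    o=least_squares(f,[.61,-.18,.085,-.1],loss="soft_l1",f_scale=.002); print(n,len(q),o.x,np.degrees(o.x[3]),np.sqrt(np.mean(o.fun**2)))
    b=(D["d"]>0)&(P[...,1]<-.1)&(P[...,1]>-.26)&(P[...,0]>.5)&(P[...,0]<.69)&(P[...,2]<.02)&(P[...,2]>-.01)&(hsv[...,0]>102)&(hsv[...,1]>190)&(hsv[...,2]>80)
    print(cv2.minAreaRect(P[b][:,:2].astype(np.float32)))
```

```text
[0.47310091 0.14877606 0.22214067] [[ 0.204 -0.979 -0.001]
 [-0.979 -0.204 -0.   ]
 [ 0.     0.001 -1.   ]] [ 36.2   9.5 -17.2  -0.  -63.4 -24.4] 0.4575589785104029
['PlanningError', 'finish_job', 'sense']
top 839 [ 0.60142978 -0.18325152  0.08410707 -0.07517558] -4.307243680643393 0.0009165122710224845
((0.6020680665969849, -0.1820741891860962), (0.07186388224363327, 0.1279059201478958), 85.68594360351562)
side 1224 [ 0.59544167 -0.18322527  0.07642061 -0.08492215] -4.865680940724247 0.0010972938439943675
((0.547273576259613, -0.14517678320407867), (0.0, 0.0), 0.0)
```

Emit:
play_rows:
  commands: "0.05 0 -0.65 0 0 0;0 0 -0.65 0 0 0;0 0 -0.65 0 0 0;0 0 -0.65 0 0 0;0 0 -0.65 0 0 0;0 0 -0.62 0 0 0;0 0 0 0 0 0;0 0 0 0 0 0"

```text
time_s: 2.7
tcp_pos: [0.4747, 0.15, 0.1067]
ee_rot: [[0.207, -0.978, -0.0], [-0.978, -0.207, -0.0], [0.0, 0.0, -1.0]]
wrist_force: [0.9, -0.1, 0.2]
gripper_width: 0.461
gripper_force: 0.0
```

Emit:
play_rows:
  commands: "0 0 0 0 0 0;0 0 0 0 0 0;0 0 0 0 0 0;0 0 0 0 0 0;0 0 0 0 0 0;0 0 0 0 0 0"
  grip: 0

```text
time_s: 3.3
tcp_pos: [0.4785, 0.1506, 0.1073]
ee_rot: [[0.206, -0.978, 0.008], [-0.978, -0.206, 0.003], [-0.001, -0.009, -1.0]]
wrist_force: [10.4, -1.0, -5.6]
gripper_width: 0.102
gripper_force: 30.0
```

Run:
```python
from h import *
p0=np.array([.225,.075]); a0=np.arctan2(.075,.225); R=np.hypot(*p0)
th=np.linspace(0,1.47,21); f=R*np.cos(a0+th); z=R*np.sin(a0+th)
ex=np.array([.979,.205])
for i in range(20):
    d=-(f[i+1]-f[i]); print("%.2f %.2f %.2f 0 0 0;"%(d*ex[0]/.03,d*ex[1]/.03,(z[i+1]-z[i])/.03),end="")
```

```text
0.20 0.04 0.54 0 0 0;0.24 0.05 0.53 0 0 0;0.28 0.06 0.51 0 0 0;0.31 0.07 0.49 0 0 0;0.35 0.07 0.46 0 0 0;0.38 0.08 0.43 0 0 0;0.41 0.09 0.40 0 0 0;0.44 0.09 0.37 0 0 0;0.46 0.10 0.34 0 0 0;0.48 0.10 0.30 0 0 0;0.51 0.11 0.27 0 0 0;0.52 0.11 0.23 0 0 0;0.54 0.11 0.19 0 0 0;0.55 0.12 0.15 0 0 0;0.56 0.12 0.11 0 0 0;0.57 0.12 0.06 0 0 0;0.57 0.12 0.02 0 0 0;0.57 0.12 -0.02 0 0 0;0.57 0.12 -0.06 0 0 0;0.56 0.12 -0.11 0 0 0;
```

Emit:
play_rows:
  commands: "0.34 0.06 0.54 0 0 0;0.24 0.05 0.53 0 0 0;0.28 0.06 0.51 0 0 0;0.31 0.07 0.49 0 0 0;0.35 0.07 0.46 0 0 0;0.38 0.08 0.43 0 0 0;0.41 0.09 0.40 0 0 0;0.44 0.09 0.37 0 0 0"

```text
time_s: 4.1
tcp_pos: [0.5525, 0.1658, 0.2189]
ee_rot: [[0.205, -0.979, -0.011], [-0.979, -0.205, -0.002], [-0.0, 0.011, -1.0]]
wrist_force: [-13.8, 3.2, 9.7]
gripper_width: 0.102
gripper_force: 30.0
```

Emit:
play_rows:
  commands: "0.46 0.10 0.34 0 0 0;0.48 0.10 0.30 0 0 0;0.51 0.11 0.27 0 0 0;0.52 0.11 0.23 0 0 0;0.54 0.11 0.19 0 0 0;0.55 0.12 0.15 0 0 0;0.56 0.12 0.11 0 0 0;0 0 0 0 0 0"

```text
time_s: 4.9
tcp_pos: [0.6679, 0.1897, 0.2672]
ee_rot: [[0.205, -0.979, 0.003], [-0.979, -0.205, 0.0], [0.0, -0.003, -1.0]]
wrist_force: [-0.2, 0.3, 3.0]
gripper_width: 0.102
gripper_force: 30.0
```

Emit:
play_rows:
  commands: "0.57 0.12 0.06 0 0 0;0.57 0.12 0.02 0 0 0;0.57 0.12 -0.02 0 0 0;0.57 0.12 -0.06 0 0 0;0.5 0.1 -0.09 0 0 0;0 0 0 0 0 0;0 0 0 0 0 0"

```text
time_s: 5.6
tcp_pos: [0.7494, 0.2067, 0.2621]
ee_rot: [[0.205, -0.979, -0.001], [-0.979, -0.205, -0.0], [0.0, 0.001, -1.0]]
wrist_force: [2.3, -0.4, -2.7]
gripper_width: 0.104
gripper_force: 30.1
```

Emit:
play_rows:
  commands: "0 0 0 0 0 0;0 0 0 0 0 0;0 0 0 0 0 0;0 0 0 0 0 0"
  grip: 40

```text
time_s: 6.0
tcp_pos: [0.7485, 0.2069, 0.264]
ee_rot: [[0.206, -0.979, -0.001], [-0.979, -0.206, -0.0], [0.0, 0.001, -1.0]]
wrist_force: [-0.2, 0.3, -0.3]
gripper_width: 0.375
gripper_force: 0.0
```

Run:
```python
from h import *
im,d,K,R,t=cap("side"); cv2.imwrite("pics/s2.png",im)
```

```text
(no output)
```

View pics/s2.png

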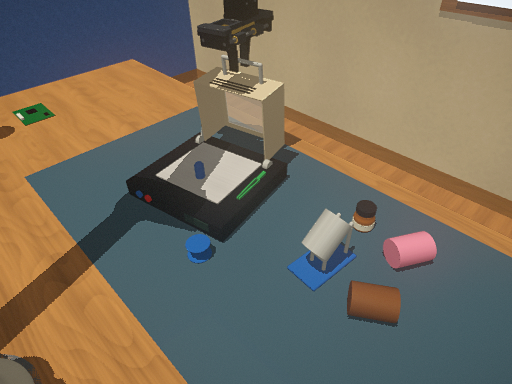

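The picture shows the hood wide open with its handle at (243,68), and the blue peg in view at (200,170).

Emit:
play_rows:
  commands: "0 0 0.75 0 0 0;0 0 0.75 0 0 0;0 0 0.75 0 0 0;0 0 0.75 0 0 0"

```text
time_s: 6.45
tcp_pos: [0.7486, 0.2068, 0.355]
ee_rot: [[0.206, -0.979, -0.0], [-0.979, -0.206, -0.0], [0.0, 0.0, -1.0]]
wrist_force: [0.7, 0.8, -0.7]
gripper_width: 0.46
gripper_force: 0.0
```

```bash
python3 -c "
from h import *
s=r.sense();print(s['tcp_pos'],s['joints'].round(2))"
```

```text
[0.74860621 0.2068003  0.355028  ] [ 27.32  37.17  44.09   0.   -96.92 -15.45]
```

Emit:
play_rows:
  commands: "-0.357 -0.93 -0.1 0 0 0.61;-0.357 -0.93 -0.1 0 0 0.61;-0.357 -0.93 -0.1 0 0 0.61;-0.357 -0.93 -0.1 0 0 0.61;-0.357 -0.93 -0.17 0 0 0.61;-0.357 -0.93 -0.17 0 0 0.61;-0.357 -0.93 -0.17 0 0 0.61;-0.357 -0.93 -0.17 0 0 0.61;-0.357 -0.93 -0.17 0 0 0.61;-0.357 -0.93 -0.17 0 0 0.61;-0.357 -0.93 -0.2 0 0 0.61;-0.357 -0.93 -0.2 0 0 0.61;-0.357 -0.93 -0.2 0 0 0.61;-0.357 -0.93 -0.2 0 0 0.61;0 0 0 0 0 0"
  grip: 87

```text
time_s: 7.95
tcp_pos: [0.5971, -0.1862, 0.2866]
ee_rot: [[0.996, -0.086, -0.002], [-0.086, -0.996, 0.0], [-0.002, 0.0, -1.0]]
wrist_force: [0.6, 0.6, 0.4]
gripper_width: 0.998
gripper_force: 0.0
```

```bash
python3 -c "
from h import *
s=r.sense();print(s['tcp_pos'],s['joints'].round(2))"
```

```text
[ 0.59713005 -0.18615973  0.28661337] [ -2.51  20.19   6.8    0.   -76.72  87.6 ]
```

Emit:
play_rows:
  commands: "0.16 0.01 -0.78 0.023 0.29 0;0.16 0.01 -0.78 0.023 0.29 0;0.16 0.01 -0.78 0.023 0.29 0;0.16 0.01 -0.78 0.023 0.29 0;0.16 0.01 -0.78 0 0 0.05;0 0 0 0 0 0"

```text
time_s: 8.55
tcp_pos: [0.6219, -0.1808, 0.1658]
ee_rot: [[0.981, -0.075, -0.181], [-0.074, -0.997, 0.014], [-0.182, -0.0, -0.983]]
wrist_force: [-1.2, -0.2, -0.5]
gripper_width: 0.999
gripper_force: 0.0
```

Run:
```python
from h import *
from scipy.optimize import least_squares,fsolve
s=r.sense();print(s['tcp_pos'],s['ee_rot'].round(3),s['joints'].round(2))
D=[([.2522,.5713,.2216],[81,22.09,.39,-68.41]),([.4731,.1488,.2221],[36.2,9.5,-17.2,-63.4]),([.7486,.2068,.3550],[27.32,37.17,44.09,-96.92]),([.5971,-.1862,.2866],[-2.51,20.19,6.8,-76.72]),(s['tcp_pos'],s['joints'][[0,1,2,4]])]
def fk(p,q):
    a,L2,L3,off,d1,T=p; j=np.radians(q); ph=j[1]-j[2]; tp=ph-j[3]
    x=a+L2*np.sin(j[1])+L3*np.cos(ph)+T*np.cos(tp); z=d1+L2*np.cos(j[1])-L3*np.sin(ph)-T*np.sin(tp)
    c,sn=np.cos(j[0]),np.sin(j[0]); return np.array([x*c+off*sn,x*sn-off*c,z]),tp
o=least_squares(lambda p:np.ravel([fk(p,q)[0]-np.array(P) for P,q in D]),[0,.5,.45,.16,.2,.3]);print(o.x,abs(o.fun).max())
g=np.array([.567,.168])
for al in(20,30,40,50):
  for zz in(.102,.16):
    tp=np.radians(90-al); rr=np.sqrt(g@g-o.x[3]**2)+.019*np.cos(tp); z=zz-.019*np.sin(tp)
    az=np.arctan2(g[1],g[0])
    def f(v): 
        q=[0,v[0],v[1],np.degrees(np.radians(v[0]-v[1])-tp)]; P,_=fk(o.x,q); return [P[0]-rr,P[2]-z]
    v,_,ok,_=fsolve(f,[0,-20],full_output=1); print(al,zz,v,"j5",v[0]-v[1]-90+al,ok)
np.save("kin.npy",o.x)
# re-measure cup from both cams now
```

```text
[ 0.621894   -0.18082867  0.16579999] [[ 0.981 -0.075 -0.181]
 [-0.074 -0.997  0.014]
 [-0.182 -0.    -0.983]] [ -2.13  31.95   7.94  -0.42 -76.44  87.94]
[-4.60782276e-04  5.65375238e-01  4.22093618e-01  1.59276851e-01
  1.62566077e-01  3.08963562e-01] 0.0016746856865499926
20 0.102 [ 20.10973117 -28.98118102] j5 -20.909087810441065 1
20 0.16 [ 15.44986718 -25.21212706] j5 -29.33800575478996 1
30 0.102 [ 18.73701752 -36.0513587 ] j5 -5.2116237768203035 1
30 0.16 [ 13.2741748 -32.3541023] j5 -14.371722895182707 1
40 0.102 [ 19.12830566 -42.84678478] j5 11.975090436669255 1
40 0.16 [ 12.58861672 -39.32557829] j5 1.9141950057482404 1
50 0.102 [ 21.82740472 -49.14182661] j5 30.96923132957997 1
50 0.16 [ 13.90315912 -45.94755441] j5 19.850713525222723 1
```

Emit:
play_rows:
  commands: "0.2 -0.05 -0.15 0.053 0.68 0;0.2 -0.05 -0.15 0.053 0.68 0;0.2 -0.05 -0.15 0.053 0.68 0;0 0 0 0 0 0;0 0 0 0 0 0"

```text
time_s: 9.05
tcp_pos: [0.6416, -0.1864, 0.1562]
ee_rot: [[0.884, -0.075, -0.462], [-0.067, -0.997, 0.034], [-0.463, 0.001, -0.886]]
wrist_force: [-0.8, -0.4, 0.9]
gripper_width: 0.998
gripper_force: 0.0
```

Run:
```python
from h import *
a=[]
for n in("side","top"):
    im,*_=cap(n); a.append(im)
cv2.imwrite("pics/p3.png",np.hstack([cv2.resize(a[0][120:340,240:440],(400,440)),cv2.resize(a[1][80:280,220:420],(400,400))[:400].copy() if 0 else cv2.resize(a[1][80:300,220:420],(400,440))]))
```

```text
(no output)
```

View pics/p3.png

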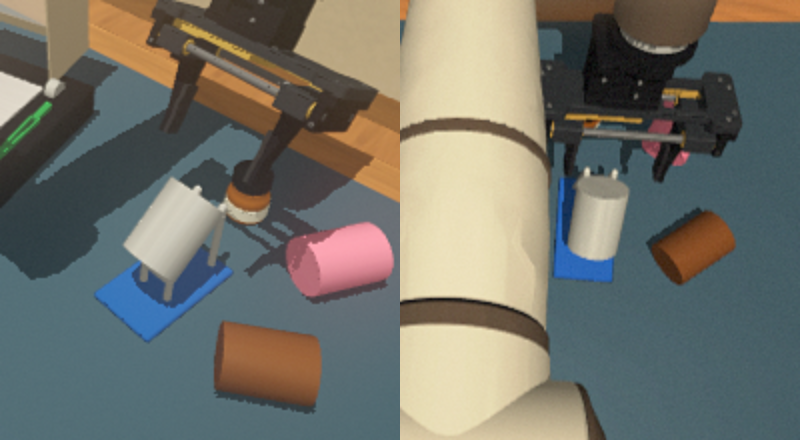

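The crop shows the open fingers straddling the steel cup (side crop (175,230), top crop (600,215)). The jar and both look-alikes are clear.

Emit:
play_rows:
  commands: "-0.242 0.024 -0.461 0 0 0;-0.242 0.024 -0.461 0 0 0;-0.242 0.024 -0.461 0 0 0;-0.242 0.024 -0.461 0 0 0;-0.242 0.024 -0.461 0 0 0;-0.242 0.024 -0.461 0 0 0;0 0 0 0 0 0;0 0 0 0 0 0"

```text
time_s: 9.95
tcp_pos: [0.5982, -0.1825, 0.0757]
ee_rot: [[0.885, -0.075, -0.459], [-0.067, -0.997, 0.034], [-0.46, 0.0, -0.888]]
wrist_force: [0.6, 0.5, 0.4]
gripper_width: 1.001
gripper_force: 0.0
```

Emit:
play_rows:
  commands: "0 0 0 0 0 0;0 0 0 0 0 0;0 0 0 0 0 0;0 0 0 0 0 0;0 0 0 0 0 0;0 0 0 0 0 0"
  grip: 45

```text
time_s: 10.55
tcp_pos: [0.5978, -0.1828, 0.0736]
ee_rot: [[0.884, -0.075, -0.462], [-0.067, -0.997, 0.034], [-0.463, 0.0, -0.886]]
wrist_force: [-0.5, -2.0, 1.1]
gripper_width: 0.693
gripper_force: 29.9
```

Emit:
play_rows:
  commands: "0 0 0.3 0 0 0;0 0 0.7 0 0 0;0 0 0.7 0 0 0;0 0 0.7 0 0 0;0 0 0.7 0 0 0;0 0 0.5 0 0 0;-0.1 0 0.1 -0.055 -0.727 0;-0.1 0 0.1 -0.055 -0.727 0;-0.1 0 0.1 -0.055 -0.727 0;-0.1 0 0 -0.055 -0.727 0;-0.1 0 0 -0.055 -0.727 0;-0.1 0 0 -0.055 -0.727 0;-0.1 0 0 -0.055 -0.727 0;-0.1 0 0 -0.055 -0.727 0;0 0 0 0 0 0;0 0 0 0 0 0"

```text
time_s: 12.15
tcp_pos: [0.573, -0.1823, 0.1906]
ee_rot: [[0.921, -0.075, 0.381], [-0.069, -0.997, -0.029], [0.382, 0.0, -0.924]]
wrist_force: [1.3, -1.2, -2.2]
gripper_width: 0.692
gripper_force: 30.0
```

Run:
```python
from h import *
s=r.sense();print(s['joints'].round(1))
R0=np.array([[.884,-.075,-.462],[-.067,-.997,.034],[-.463,0,-.886]]); c=np.radians(40);y=np.radians(-4.5)
cz=np.array([-np.cos(c)*np.cos(y),-np.cos(c)*np.sin(y),-np.sin(c)])
print("cup z predicted",s['ee_rot']@R0.T@cz)
im,d,K,R,t=cap("side"); P=pts(d,K,R,t); cv2.imwrite("pics/s4.png",im)
```

```text
[ -1.7  11.7 -23.7   1.9 -32.2  86. ]
cup z predicted [ 9.45583197e-04  2.30267857e-03 -1.00001056e+00]
```

View pics/s4.png

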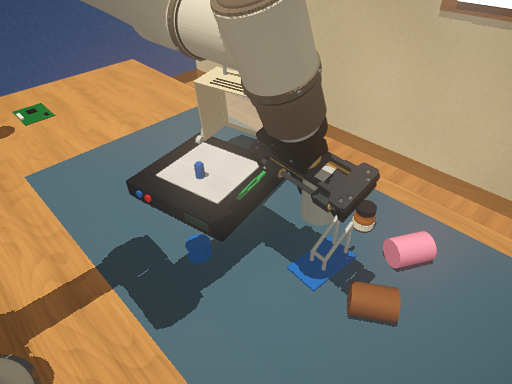

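The cup hangs mouth down in the gripper at about (315,205), clear of the rack. The peg is visible at (200,170).

Emit:
play_rows:
  commands: "-0.208 0.93 0 0 0 0.157;-0.208 0.93 0 0 0 0.157;-0.208 0.93 0 0 0 0.157;-0.208 0.93 0 0 0 0.157;-0.208 0.93 0 0 0 0.157;-0.208 0.93 0 0 0 0.157;-0.208 0.93 0 0 0 0.157;-0.208 0.93 0 0 0 0.157;-0.208 0.93 0 0 0 0.157;-0.208 0.93 0 0 0 0.157;-0.208 0.93 0 0 0 0.157;-0.208 0.93 0 0 0 0.157;0 0 0 0 0 0;0 0 0 0 0 0"

```text
time_s: 13.6
tcp_pos: [0.4997, 0.1536, 0.1906]
ee_rot: [[0.904, 0.207, 0.375], [0.191, -0.978, 0.079], [0.383, 0.0, -0.924]]
wrist_force: [0.2, -0.7, -1.4]
gripper_width: 0.69
gripper_force: 30.0
```

Run:
```python
from h import *
s=r.sense();print(s['joints'].round(1))
cz=s['ee_rot']@np.array([[.884,-.075,-.462],[-.067,-.997,.034],[-.463,0,-.886]]).T@np.array([-.7637,.0601,-.6428]);print("cupz",cz)
# peg from the earlier side picture: blue on the plate, ray at mid-height z=.074
im=cv2.imread("pics/s4.png"); ci=cams.camera_info("side");K,R,t=[np.array(ci[k]) for k in("mtx","R","t")];t=t.ravel()
hsv=cv2.cvtColor(im,cv2.COLOR_BGR2HSV); m=cv2.inRange(hsv,(100,120,40),(130,255,255)); m[:150]=0;m[190:]=0;m[:,:185]=0;m[:,215:]=0
v,u=np.nonzero(m);print(len(u),u.min(),u.max(),v.min(),v.max())
C=-R.T@t
for (a,b,z) in((u.mean(),v.mean(),.074),(u.mean(),(v.min()+v.max())/2,.074)):
    w=R.T@np.linalg.solve(K,[a,b,1]); print(C+w*(z-C[2])/w[2])
a=[]
im,d,*_=cap("side"); im2,*_=cap("top")
cv2.imwrite("pics/p5.png",np.hstack([cv2.resize(im[60:280,100:300],(400,440)),cv2.resize(im2[100:320,60:260],(400,440))]))
```

```text
[ 39.8   3.4 -41.1  23.1 -27.3  43.2]
cupz [ 0.00159137  0.00265726 -1.00002963]
27 194 201 162 176
[0.57971637 0.18835184 0.074     ]
[0.56859186 0.17367559 0.074     ]
```

View pics/p5.png

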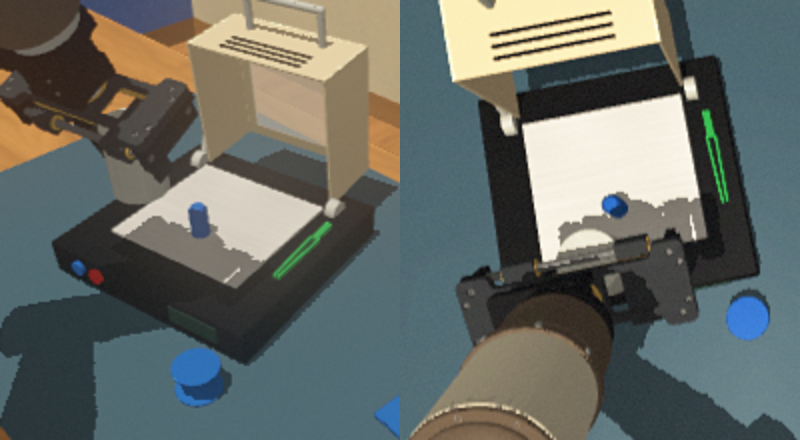

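The picture shows the peg at side (200,170) and top (167,203), clear of the hood. The cup is held in front of it.

Run:
```python
from h import *
from scipy.optimize import least_squares
s=r.sense();g=s['tcp_pos']-.019*s['ee_rot'][:,2];print("grasp",g)
for n,(u0,u1,v0,v1) in(("side",(188,212,156,186)),("top",(155,178,192,214))):
    im,d,K,R,t=cap(n);P=pts(d,K,R,t);b=im.astype(int)
    m=(b[...,0]-b[...,2]>35); k=np.zeros_like(m);k[v0:v1,u0:u1]=1;m&=k
    v,u=np.nonzero(m);C=-R.T@t;print(n,m.sum(),u.min(),u.max(),v.min(),v.max())
    w=R.T@np.linalg.solve(K,[(u.min()+u.max())/2,(v.min()+v.max())/2,1]);print(C+w*(.074-C[2])/w[2])
    q=P[m&(d>0)&(P[...,2]>.06)&(P[...,2]<.1)]
    o=least_squares(lambda p:np.where(q[:,2]>.09,0,np.hypot(q[:,0]-p[0],q[:,1]-p[1])-.012),[.568,.168],loss="soft_l1",f_scale=.002);print("peg",len(q),o.x,q[:,2].max())
    hsv=cv2.cvtColor(im,cv2.COLOR_BGR2HSV)
    c=(d>0)&(np.hypot(P[...,0]-g[0],P[...,1]-g[1])<.04)&(P[...,2]<.25)&(P[...,2]>.13)&(hsv[...,1]<60)&(hsv[...,2]>85)
    c=cv2.erode(c.astype(np.uint8),np.ones((2,2)))>0
    q=P[c];print("cup pts",len(q), q.min(0),q.max(0))
    f=q[q[:,2]<np.percentile(q[:,2],80)]
    o=least_squares(lambda p:np.hypot(f[:,0]-p[0],f[:,1]-p[1])-.03,g[:2],loss="soft_l1",f_scale=.002);print("axis",o.x, np.percentile(q[:,2],[1,5,50,95,99]))
```

```text
grasp [0.49229383 0.15092603 0.20791365]
side 137 194 203 161 178
[0.56957038 0.1697317  0.074     ]
peg 124 [0.57182165 0.16938299] 0.09577710089609855
cup pts 436 [0.46469256 0.11948536 0.16146252] [0.51677629 0.17251468 0.24377572]
axis [0.49557191 0.15137405] [0.16370986 0.16552634 0.18564072 0.21258403 0.24330838]
top 106 161 173 198 208
[0.5674951  0.16954843 0.074     ]
peg 102 [0.56736414 0.17053812] 0.09738614004484511
cup pts 306 [0.46502214 0.12402692 0.17127413] [0.51907081 0.17694166 0.2461235 ]
axis [0.48112209 0.15563622] [0.18159387 0.21106111 0.24308987 0.24503536 0.2460216 ]
```

Emit:
play_rows:
  commands: "0 0 -0.46 0 0 0;0 0 -0.46 0 0 0;0 0 -0.46 0 0 0;0 0 -0.46 0 0 0;0.42 0.1 0 0 0 0;0.42 0.1 0 0 0 0;0.42 0.1 0 0 0 0;0.42 0.1 0 0 0 0;0.42 0.1 0 0 0 0;0.42 0.1 0 0 0 0;0 0 0 0 0 0;0 0 0 0 0 0"

```text
time_s: 15.0
tcp_pos: [0.5743, 0.1696, 0.1347]
ee_rot: [[0.904, 0.205, 0.375], [0.189, -0.979, 0.078], [0.383, 0.001, -0.924]]
wrist_force: [0.4, -0.6, -2.2]
gripper_width: 0.693
gripper_force: 30.0
```

Run:
```python
from h import *
s=r.sense();print(s['joints'].round(1),"grasp",s['tcp_pos']-.019*s['ee_rot'][:,2])
im,d,*_=cap("side"); im2,*_=cap("top")
cv2.imwrite("pics/p6.png",np.hstack([cv2.resize(im[60:280,100:300],(400,440)),cv2.resize(im2[100:320,60:260],(400,440))]))
```

```text
[ 34.7  14.8 -37.5  27.6 -18.8  42.3] grasp [0.56715765 0.16815979 0.1522795 ]
```

View pics/p6.png

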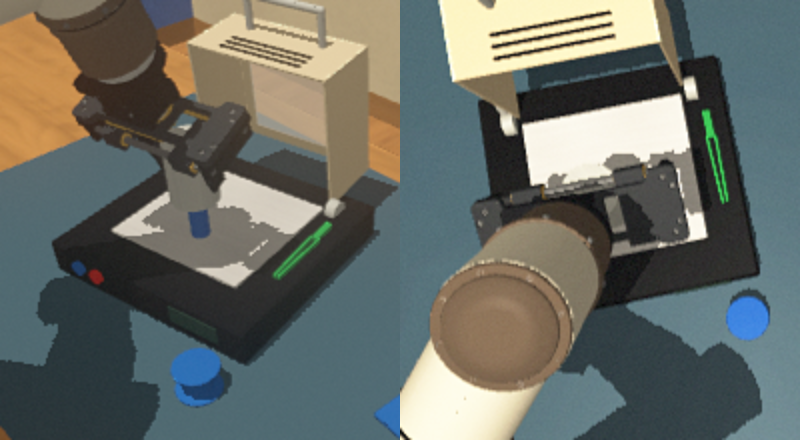

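The cup hangs just above the peg: cup at crop (190,185), peg at (200,222). I'll check the offset between them in this same view.

Run:
```python
from h import *
from scipy.optimize import least_squares
im,d,K,R,t=cap("side");P=pts(d,K,R,t);hsv=cv2.cvtColor(im,cv2.COLOR_BGR2HSV)
b=im.astype(int);k=np.zeros(d.shape,bool);k[156:186,188:212]=1
m=k&(b[...,0]-b[...,2]>35)&(P[...,2]>.06)&(P[...,2]<.1)
k=np.zeros(d.shape,bool);k[138:168,180:210]=1
c=k&(hsv[...,1]<60)&(P[...,2]>.105)&(P[...,2]<.14)&(d>0)
c=cv2.erode(c.astype(np.uint8),np.ones((2,2)))>0
for q,rad in((P[m],.012),(P[c],.03)):
    o=least_squares(lambda p:np.hypot(q[:,0]-p[0],q[:,1]-p[1])-rad,[.568,.168],loss="soft_l1",f_scale=.002);print(len(q),o.x,q.min(0),q.max(0),abs(o.fun).mean())
# projection of predicted axes
for X in([.567,.168,.11],[.567,.168,.14],[.569,.169,.06],[.569,.169,.09]):
    x=K@(R@np.array(X)+t);print(X,x[:2]/x[2])
for z in(.112,.12,.128,.136):
    q=P[c&(abs(P[...,2]-z)<.004)]; uu=np.nonzero(c&(abs(P[...,2]-z)<.004))[1]; print(z,uu.min(),uu.max())
```

```text
95 [0.57195674 0.1695262 ] [0.55928156 0.15552538 0.06002769] [0.57693371 0.17262981 0.09171792] 0.0008513777972171728
241 [0.56989599 0.16836241] [0.53918353 0.12869255 0.10626182] [0.58804464 0.17287412 0.13697141] 0.0009179141169703175
[0.567, 0.168, 0.11] [196.22138749 157.90529919]
[0.567, 0.168, 0.14] [194.58803749 147.09056097]
[0.569, 0.169, 0.06] [199.18880629 174.34653017]
[0.569, 0.169, 0.09] [197.68616612 164.32534047]
0.112 186 209
0.12 186 209
0.128 185 207
0.136 185 208
```

The offset is only about 2 mm, so I'll correct it and lower.

Emit:
play_rows:
  commands: "0.07 0.04 -0.3 0 0 0;0 0 -0.3 0 0 0;0 0 -0.3 0 0 0;0 0 -0.25 0 0 0;0 0 -0.2 0 0 0;0 0 -0.08 0 0 0;0 0 0 0 0 0;0 0 0 0 0 0"

```text
time_s: 15.95
tcp_pos: [0.5775, 0.1723, 0.0953]
ee_rot: [[0.905, 0.206, 0.372], [0.191, -0.978, 0.079], [0.38, -0.001, -0.925]]
wrist_force: [0.0, 0.3, -1.7]
gripper_width: 0.689
gripper_force: 30.0
```

Emit:
play_rows:
  commands: "0 0 -0.08 0 0 0;0 0 -0.08 0 0 0;0 0 -0.07 0 0 0;0 0 -0.05 0 0 0;0 0 0 0 0 0;0 0 0 0 0 0"

```text
time_s: 16.55
tcp_pos: [0.5785, 0.1721, 0.0899]
ee_rot: [[0.908, 0.206, 0.365], [0.191, -0.978, 0.078], [0.373, -0.001, -0.928]]
wrist_force: [-0.0, -0.3, -1.5]
gripper_width: 0.694
gripper_force: 30.0
```

Run:
```python
from h import *
s=r.sense();print(s['joints'].round(2),s['joint_velocities'].round(1),s['wrist_force'])
print("cupz",s['ee_rot']@np.array([[.884,-.075,-.462],[-.067,-.997,.034],[-.463,0,-.886]]).T@np.array([-.7637,.0601,-.6428]),s['tcp_pos']-.019*s['ee_rot'][:,2])
```

```text
[ 30.38  18.63 -44.24  47.46  -9.19  25.67] [-0.  -0.1 -0.1  0.1  0.   0. ] [-0.00323437 -0.32749344 -1.4515172 ]
cupz [-0.00961577  0.00129392 -0.99998736] [0.57152421 0.17062243 0.10747957]
```

```bash
cat > ik.py <<'E'
from h import *
a,L2,L3,off,d1,T=np.load("kin.npy")
def solve(g,h,al):
    h,al=np.radians([h,al]); tz=np.array([np.sin(al)*np.cos(h),np.sin(al)*np.sin(h),-np.cos(al)])
    W=np.array(g)+.019*tz-T*tz; rr=np.hypot(W[0],W[1]); x=np.sqrt(rr**2-off**2); j1=np.arctan2(W[1],W[0])+np.arcsin(off/rr)
    z=W[2]-d1; D=np.hypot(x,z); el=np.arctan2(z,x); A=np.arccos((L2**2+D*D-L3**2)/(2*L2*D)); u=el+A
    f=np.array([x-L2*np.cos(u),z-L2*np.sin(u)])/L3
    F=np.array([f[0]*np.cos(j1),f[0]*np.sin(j1),f[1]])
    return np.degrees([j1,np.pi/2-u,np.arccos(F@tz)])
E
python3 - <<'E'
from ik import *
print("now",solve([.5715,.1706,.1075],12.1,21.8))
for z in(.1,):
  for h in(12,8,4,0,-5,-10,-20):
    print(z,h,[solve([.570,.170,z],h,al)[2].round(1) for al in(10,15,22.4)])
E
```

```text
now [36.61863977 19.27879825 22.53873775]
0.1 12 [np.float64(36.1), np.float64(29.7), np.float64(20.8)]
0.1 8 [np.float64(36.5), np.float64(30.4), np.float64(22.3)]
0.1 4 [np.float64(37.0), np.float64(31.3), np.float64(24.0)]
0.1 0 [np.float64(37.5), np.float64(32.2), np.float64(25.8)]
0.1 -5 [np.float64(38.3), np.float64(33.5), np.float64(28.1)]
0.1 -10 [np.float64(39.1), np.float64(34.9), np.float64(30.4)]
0.1 -20 [np.float64(41.0), np.float64(38.0), np.float64(35.3)]
```

```bash
cat > ik.py <<'E'
from h import *
from scipy.spatial.transform import Rotation as Q
from scipy.optimize import least_squares
a,L2,L3,off,d1,T=np.load("kin.npy")
def fk(q,sg=1):
    j=np.radians(q[:5]); ph=j[1]-j[2]; e=np.array([np.cos(j[0]),np.sin(j[0]),0]); k=np.array([0,0,1.])
    F=e*np.cos(ph)-k*np.sin(ph); n0=np.array([e[1],-e[0],0]); n=Q.from_rotvec(sg*F*j[3]).apply(n0)
    tz=Q.from_rotvec(n*j[4]).apply(F)
    return a*e+L2*(np.sin(j[1])*e+np.cos(j[1])*k)+d1*k+L3*F+off*n+T*tz, tz
def solve(g,h,al,q0=(30.4,18.6,-44.2,47.5,-9.2)):
    h,al=np.radians([h,al]); t=np.array([np.sin(al)*np.cos(h),np.sin(al)*np.sin(h),-np.cos(al)]); P=np.array(g)+.019*t
    def f(q):
        p,z=fk(q,SG); return np.r_[(p-P)*10,z-t]
    o=least_squares(f,q0); return o.x.round(1),abs(o.fun).max().round(4)
SG=1
E
python3 - <<'E'
import ik; from ik import *
for q in([34.7,14.8,-37.5,27.6,-18.8],[30.38,18.63,-44.24,47.46,-9.19]):
    for sg in(1,-1): print(sg,*fk(q,sg))
s=r.sense();print(s['tcp_pos'],s['ee_rot'][:,2])
best=-1 if np.linalg.norm(fk(q,-1)[0]-s['tcp_pos'])<np.linalg.norm(fk(q,1)[0]-s['tcp_pos']) else 1
ik.SG=best
for h in(12,6,0,-6,-12):
    for al in(22.4,18): print(h,al,*solve([.570,.170,.1],h,al))
E
```

```text
1 [0.42631245 0.17961434 0.04471069] [ 0.2051664   0.32366767 -0.92365902]
-1 [0.57483754 0.17024012 0.1349627 ] [ 0.37515829  0.07816819 -0.92365902]
1 [ 0.36180717  0.12941721 -0.01750519] [ 0.24593087  0.28057541 -0.92779063]
-1 [0.57878652 0.17232872 0.08952611] [ 0.36495444  0.0775423  -0.92779063]
[0.57845739 0.17209494 0.08985111] [ 0.36490421  0.07750041 -0.92781388]
12 22.4 [ 15.7  18.4 -49.4  95.8  -1.4] 0.0
12 18 [ 34.5  20.5 -35.3  21.6 -18.7] 0.0
6 22.4 [ 20.9  18.6 -49.1  84.1  -5.7] 0.0
6 18 [ 34.6  20.5 -37.   27.7 -18.6] 0.0
0 22.4 [ 24.6  18.9 -48.4  76.6  -9.4] 0.0
0 18 [ 34.8  20.6 -37.9  32.3 -19.3] 0.0
-6 22.4 [ 27.8  19.3 -47.3  70.3 -13. ] 0.0
-6 18 [ 35.2  20.9 -38.2  35.1 -20.7] 0.0
-12 22.4 [ 30.5  19.9 -45.9  64.6 -16.6] 0.0
-12 18 [ 35.7  21.2 -37.9  36.5 -22.6] 0.0
```

Emit:
play_rows:
  commands: "-0.02 0 0.04 -0.022 0.11 0;-0.02 0 0.04 -0.022 0.11 0;-0.02 0 0 -0.022 0.11 0;-0.02 0 0 -0.022 0.11 0;0 0 0 0 0 0;0 0 0 0 0 0"

```text
time_s: 17.15
tcp_pos: [0.5762, 0.1719, 0.0923]
ee_rot: [[0.93, 0.206, 0.304], [0.196, -0.979, 0.065], [0.311, -0.001, -0.951]]
wrist_force: [0.1, 0.3, -1.5]
gripper_width: 0.693
gripper_force: 30.0
```

```bash
cat > st.py <<'E'
from h import *
s=r.sense();print(s['joints'].round(2),s['wrist_force'].round(1),s['moment'].round(2))
print("cupz",s['ee_rot']@np.array([[.884,-.075,-.462],[-.067,-.997,.034],[-.463,0,-.886]]).T@np.array([-.7637,.0601,-.6428]),s['tcp_pos']-.019*s['ee_rot'][:,2])
E
python3 st.py
```

```text
[ 34.71  19.76 -34.16  20.06 -20.44  49.3 ] [ 0.1  0.3 -1.5] [-0.23  0.76 -0.02]
cupz [-0.07452776 -0.01211159 -0.99717991] [0.57043291 0.17064962 0.11034824]
```

Emit:
play_rows:
  commands: "0 0 -0.04 0 0 0;0 0 -0.04 0 0 0;0 0 -0.04 0 0 0;0 0 -0.04 0 0 0;0 0 -0.04 0 0 0;0 0 0 0 0 0;0 0 0 0 0 0"

```text
time_s: 17.85
tcp_pos: [0.5763, 0.1719, 0.0863]
ee_rot: [[0.93, 0.206, 0.304], [0.196, -0.979, 0.065], [0.311, -0.001, -0.951]]
wrist_force: [-0.4, -0.7, -1.4]
gripper_width: 0.69
gripper_force: 30.0
```

Emit:
play_rows:
  commands: "0 0 -0.04 0 0 0;0 0 -0.04 0 0 0;0 0 0 0 0 0;0 0 0 0 0 0"

```text
time_s: 18.25
tcp_pos: [0.5762, 0.1719, 0.0839]
ee_rot: [[0.93, 0.206, 0.304], [0.196, -0.979, 0.065], [0.31, -0.001, -0.951]]
wrist_force: [-0.2, 0.4, -1.3]
gripper_width: 0.694
gripper_force: 30.0
```

Emit:
play_rows:
  commands: "0 0 -0.03 0 0 0;0 0 -0.03 0 0 0;0 0 0 0 0 0"

```text
time_s: 18.55
tcp_pos: [0.5764, 0.1721, 0.0829]
ee_rot: [[0.93, 0.206, 0.305], [0.196, -0.978, 0.065], [0.312, -0.001, -0.95]]
wrist_force: [-2.9, -0.4, 3.9]
gripper_width: 0.691
gripper_force: 30.0
```

Emit:
play_rows:
  commands: "0 0 -0.03 0 0 0;0 0 -0.03 0 0 0;0 0 0 0 0 0"

```text
time_s: 18.85
tcp_pos: [0.5765, 0.1721, 0.0827]
ee_rot: [[0.929, 0.206, 0.306], [0.196, -0.978, 0.066], [0.313, -0.001, -0.95]]
wrist_force: [-9.7, -0.6, 13.8]
gripper_width: 0.694
gripper_force: 30.0
```

Emit:
play_rows:
  commands: "0.02 0 -0.03 0 0 0;0.02 0 -0.03 0 0 0;0 0 0 0 0 0;0 0 0 0 0 0"

```text
time_s: 19.25
tcp_pos: [0.5784, 0.1723, 0.0823]
ee_rot: [[0.929, 0.206, 0.308], [0.195, -0.978, 0.066], [0.315, -0.001, -0.949]]
wrist_force: [-11.3, -2.6, 19.5]
gripper_width: 0.695
gripper_force: 30.1
```

Emit:
play_rows:
  commands: "0.02 0 -0.03 0 0 0;0.02 0 -0.03 0 0 0;0 0 0 0 0 0;0 0 0 0 0 0"

```text
time_s: 19.65
tcp_pos: [0.5796, 0.1723, 0.0821]
ee_rot: [[0.928, 0.206, 0.31], [0.195, -0.978, 0.067], [0.317, -0.002, -0.948]]
wrist_force: [-17.4, -2.1, 29.6]
gripper_width: 0.691
gripper_force: 30.1
```

Emit:
play_rows:
  commands: "-0.05 0 0.06 0 0 0;-0.03 0 0.05 0 0 0;0 0 0 0 0 0;0 0 0 0 0 0"

```text
time_s: 20.05
tcp_pos: [0.5778, 0.173, 0.0822]
ee_rot: [[0.929, 0.207, 0.308], [0.196, -0.978, 0.067], [0.315, -0.002, -0.949]]
wrist_force: [-3.7, -0.6, 11.1]
gripper_width: 0.697
gripper_force: 30.2
```

Emit:
play_rows:
  commands: "0 0 0 0 0 0;0 0 0 0 0 0;0 0 0 0 0 0"
  grip: 61

```text
time_s: 20.35
tcp_pos: [0.5766, 0.1727, 0.0804]
ee_rot: [[0.93, 0.207, 0.305], [0.196, -0.978, 0.066], [0.312, -0.002, -0.95]]
wrist_force: [-2.9, 1.0, 5.1]
gripper_width: 0.701
gripper_force: 3.7
```

Emit:
play_rows:
  commands: "0 0 -0.03 0 0 0;0 0 -0.03 0 0 0;0 0 0 0 0 0"

```text
time_s: 20.65
tcp_pos: [0.577, 0.1728, 0.0786]
ee_rot: [[0.93, 0.207, 0.305], [0.196, -0.978, 0.066], [0.312, -0.002, -0.95]]
wrist_force: [0.0, 2.1, 4.3]
gripper_width: 0.7
gripper_force: 3.6
```

Emit:
play_rows:
  commands: "0 0 0 0 0 0;0 0 0 0 0 0;0 0 0 0 0 0"
  grip: 64

```text
time_s: 20.95
tcp_pos: [0.5756, 0.1712, 0.0773]
ee_rot: [[0.931, 0.205, 0.302], [0.195, -0.979, 0.063], [0.308, -0.0, -0.951]]
wrist_force: [0.5, -0.5, -0.5]
gripper_width: 0.731
gripper_force: 0.1
```

```bash
python3 st.py
python3 - <<'E'
from h import *
im,d,*_=cap("side"); im2,*_=cap("top")
cv2.imwrite("pics/p7.png",np.hstack([cv2.resize(im[60:280,100:300],(400,440)),cv2.resize(im2[100:320,60:260],(400,440))]))
E
```

```text
[ 34.37  20.95 -35.88  22.72 -17.8   46.74] [ 0.5 -0.5 -0.5] [-0.16  0.63  0.01]
cupz [-0.07673093 -0.01334299 -0.99699709] [0.56984597 0.1700157  0.0953877 ]
```

View pics/p7.png

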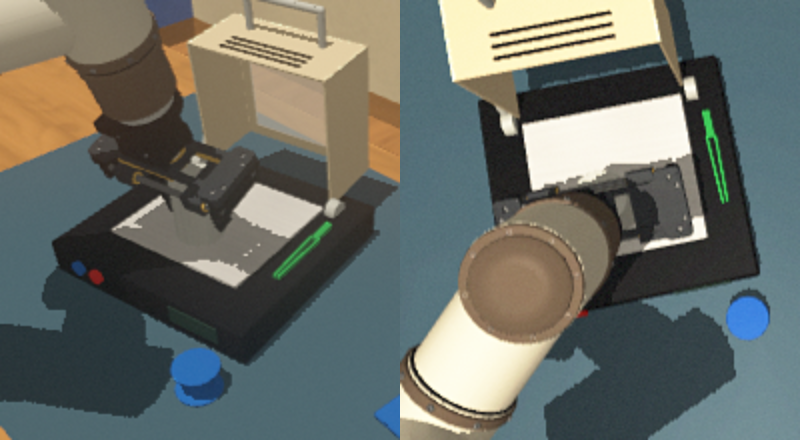

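The cup's rim is on the plate and the peg is covered, with the cup at crop (195,220). The hood, tweezers and jar look unmoved, so I'll open the fingers and retreat.

Emit:
play_rows:
  commands: "0 0 0 0 0 0;0 0 0 0 0 0;0 0 0 0 0 0;0 0 0 0 0 0;0 0 0 0 0 0"
  grip: 87

```text
time_s: 21.55
tcp_pos: [0.5763, 0.1719, 0.0783]
ee_rot: [[0.93, 0.206, 0.304], [0.196, -0.979, 0.065], [0.311, -0.001, -0.951]]
wrist_force: [-1.4, -0.0, 0.2]
gripper_width: 0.986
gripper_force: 0.0
```

Emit:
play_rows:
  commands: "-0.1 -0.02 0.25 0 0 0;-0.2 -0.04 0.4 0 0 0;-0.25 -0.05 0.4 0 0 0;-0.4 -0.08 0.4 0 0 0;-0.4 -0.08 0.4 0 0 0;-0.5 -0.1 0.4 0 0 0;-0.5 -0.1 0.4 0 0 0;-0.5 -0.1 0.4 0 0 0;-0.5 -0.1 0.4 0 0 0;-0.5 -0.1 0.4 0 0 0;-0.5 -0.1 0.4 0 0 0;0 0 0 0 0 0;0 0 0 0 0 0"

```text
time_s: 22.85
tcp_pos: [0.4457, 0.1461, 0.2064]
ee_rot: [[0.93, 0.207, 0.305], [0.196, -0.978, 0.067], [0.312, -0.002, -0.95]]
wrist_force: [-0.6, -0.4, -1.4]
gripper_width: 0.995
gripper_force: 0.0
```

Run:
```python
from h import *
from scipy.optimize import least_squares
im,d,K,R,t=cap("side");P=pts(d,K,R,t);hsv=cv2.cvtColor(im,cv2.COLOR_BGR2HSV)
c=(d>0)&(np.hypot(P[...,0]-.57,P[...,1]-.169)<.036)&(P[...,2]>.06)&(P[...,2]<.145)
q=P[c];print(len(q),np.percentile(q[:,2],[90,99]))
top=q[q[:,2]>.130]; A=np.c_[top[:,:2],np.ones(len(top))]; print(len(top),np.linalg.lstsq(A,top[:,2],rcond=None)[0],top.mean(0))
f=q[(q[:,2]<.125)]
o=least_squares(lambda p:np.hypot(f[:,0]-p[0],f[:,1]-p[1])-.03,[.57,.169],loss="soft_l1",f_scale=.002);print(o.x)
im2,*_=cap("top")
cv2.imwrite("pics/p8.png",np.hstack([cv2.resize(im[60:280,100:300],(400,440)),cv2.resize(im2[60:280,60:260],(400,440))]))
```

```text
923 [0.13422824 0.13514666]
313 [0.00391385 0.01079976 0.12958687] [0.57093808 0.16825565 0.13363856]
[0.57308568 0.17150492]
```

View pics/p8.png

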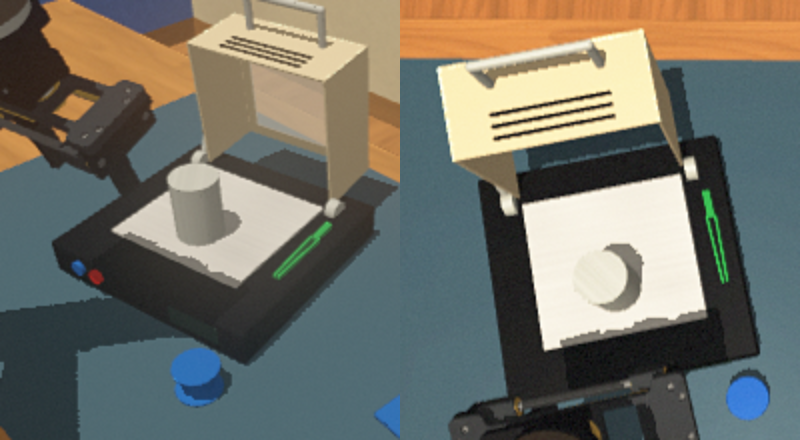

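The cup stands flat over the peg, with its base level at 134 mm. It is at side crop (195,205). The hood is wide open and the tweezers and reel are in place.

```bash
python3 -c "
from station import r
print(r.finish_job())"
```

```text
the job is handed in; nothing more can be done
None
```

The hood stands wide open by itself and the steel cup is upside down over the peg, its base level at 134 mm, meaning the rim is flat on the plate. I handed the job in at about 23 s; the cup touched down tilted about 4 degrees and settled flat as I eased the grip.

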